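# Uncover the pan and hang the sugar thermometer in it

## Task

Get the saucepan ready for boiling sugar. First lift its lid off and set it down, knob up, on the cutting board. Then draw the sugar thermometer straight up out of the steel cup that it hangs in and hang it by its clip over the far rim of the saucepan, opposite the handle, stem inside and clip leg outside, pushed fully down, so that its scale faces you; it is glass, so do not drop it or press it hard, and leave the pan, the cups and everything else standing where they are.

Things in the scene. Friction and masses are not known exactly. Their poses are not given: they have to be found in the camera images.
- saucepan: Small stainless saucepan standing loose on the hob glass (z = 0), 0.7 kg. Bowl 146 mm across, rim 75 mm above the underside. Straight handle, 18 mm wide, 60 to 93 mm up, points to the pan's own -y, roughly to the robot, and ends at (0, -158 mm). Origin in the plane of the underside, 84 mm from the bowl's centre towards the handle: bowl's centre at (0, +84 mm). z up.
- pan_centre (a point): Centre of the saucepan's bowl on its inner floor, 3 mm above the underside.
- pan_far_rim (a point): Middle of the rim on the side away from the handle: top of the wall, 71 mm from the bowl's centre and 75 mm above the underside. Its +y points outward, away from the handle; z up. The wall here is 3 to 7 mm thick (outer face 73 mm from the bowl's centre).
- lid: Stainless lid lying on the saucepan at the start, 152 mm across, 51 mm high, 0.2 kg, black knob in the middle. z up. Origin on its axis 1 mm below its lowest face, a centring skirt 111 mm across that drops loosely 6 mm into the pan; its flange rests on the rim, 7 mm above the origin. On the board it stands on the skirt. Raise it 10 mm to clear the pan.
- lid_knob (a point): Point on the lid's axis at the height to grip its round knob (28 mm in diameter), 40 mm above the lid's origin. The knob reaches from 15 mm below this point to 11 mm above it; the lid's plate is 25 mm below this point.
- thermometer: Sugar thermometer, 190 mm long, 85 g, hanging upright (leaning a few degrees) by its clip on a cup's rim. Origin at the stem's lower end, z up along it. Round stem 8 mm in diameter up to 74 mm; scale plate 34 mm wide (y), 7 mm thick, from 71 to 147 mm, scale on its -x face; black grip block from 142 to 190 mm. The pan clip is behind, at +x.
- thermometer_grip (a point): Middle of the thermometer's black grip block, where to take it: on the stem's axis, 168 mm above the stem's end (22 mm below the top). The block is 18 mm thick (x) and 30 mm wide (y). Axes as the thermometer's.
- clip_gap (a point): Middle of the clip's gap at the underside of its bridge, the point that rests on a rim: 9.5 mm behind (+x of) the stem's axis, 66 mm above the stem's end. The gap between stem (back at x = 4 mm) and leg (inner face at x = 15 mm) is 11 mm wide, plain and open below; no spring.
- clip_leg (a point): Middle of the clip's leg, 16 mm behind (+x of) the stem's axis, 40 mm above the stem's end. The leg is 11 mm wide, 2 mm thick and hangs from the bridge down to z = 33 mm; below it a lip flares outward to x = 26 mm and ends at z = 19 mm.
- water_cup: Open steel cup, 69 mm across, 98 mm high, 0.3 kg, loose, in which the thermometer hangs: clip over the rim at the cup's own +x side (the far side), stem's axis about 22 mm from the cup's axis, stem's end 32 mm above the cup's underside. Clip leaves the rim after 47 mm of lift, stem leaves the cup after 66 mm. Origin at the centre of the underside, z up.
- spoon_cup: A second cup of the same kind, 0.3 kg, with two tasting spoons standing in it, up to 200 mm high and leaning at most 45 mm out from its axis. Leave alone. Origin at the centre of its underside.
- board: White cutting board lying flat, 215 mm (x) by 300 mm (y) and 18 mm thick, 0.85 kg, its long side pointing away from the robot. Origin at the centre of its underside.
- timer: Twist timer, 66 mm across, 42 mm high; leave alone. Origin at the centre of its underside.
- spice_tin: Spice shaker with perforated cap, 55 mm across, 94 mm high; leave alone. Origin at the centre of its underside.
Not all that is in view belongs to the job. Of the things that look like the thermometer, the larger one is meant.

How it is judged:
By the outcome, as a careful person would: the job done as asked, in the order asked, and still so for the second after the job is handed in, with the robot touching nothing.
It also fails if it takes over 58 s, if anything falls off the work surface, if the arm or the gripper's body presses on something with over 40 N, if the wrist force passes 120 N, or if a joint passes its speed limit or range.

## Robot

A 6-joint arm with a two-finger parallel gripper is mounted at the origin on a cart in front of the work surface, level with it; the furniture and walls round the work are solid. World frame = base frame: x ahead of the robot, y to its left, z up, the work surface at z = 0. Lengths are in m, angles in rad, forces in N, time in s.
With the tool pointing down it reaches from about 0.35 to 0.975 m from the base axis. Payload 7.1 kg.
Tool frame: the origin (TCP) lies on the centre line of the jaws, within the pads' length; the fingertips stand 17 mm ahead of it and the grasp point (between the pads) lies 2 mm behind it; z points along the fingers, y is the line along which they close (so a half turn about z gives the same grasp; the last joint's range is limited). The gripper opens to 88 mm and grips with 3 to 60 N. Pads are 20 mm wide; open, the fingers measure 115 mm over their backs; the gripper's body (75 mm by 178 mm) begins 61 mm behind the grasp point.
Start: joints at [-1.276, 0.423, 1.63, -0, 1.089, -0.019], TCP at [0.193, -0.594, 0.24] pointing down, gripper open.
Joint ranges: [-3, 3], [-0.9, 2.11], [0.09, 2.58], [-1.31, 4.45], [0.11, 2.69], [-2.54, 2.54]. Speed limits (rad/s): [2.39, 2.39, 3.01, 3.14, 3.14, 3.14].

## Interface

Orientations are given as [roll, pitch, yaw] about the fixed x, y, z axes, in that order (R = Rz(yaw) Ry(pitch) Rx(roll)).
In Python, from bench import robot gives the robot as it stands.
- The arm moves only by the tool servo_tool, never from a script. Its arguments are lists of equal length, an entry for each row: "rotation": the turn, a rotation vector about the tool's x, y, z in degrees, a list of three; "linear": the shift along the tool's x, y, z in mm, a list of three; "gripper": the opening, from 0 (shut) to 1 (fully open). In form: {"rotation": [[ax, ay, az], ...], "linear": [[dx, dy, dz], ...], "gripper": [gripper, ...]}. A call has 1 to 12 rows; each row shifts and turns the commanded pose from where the row before left it, along the tool's axes as they then stand; what a row does not reach is not made up. A row lasts 1/10 s, in which the tool goes at most 50 mm and 8.59 degrees, less where a joint would pass 70% of its speed; a pose out of reach is approached as far as the arm can. A call with a gripper value outside its range is refused whole. The fingers move at their own pace and stop on an object; "squeeze" is the grip in N (left out, the last holds). Time passes only in rows, so rows that do not move let the fingers close. It gives the time, the measured TCP pose, the force, the opening and the grip force at its end, in the units of the state.
- robot.get_obs(): the state, without advancing time (a new reading comes with each control period).
- robot.read_camera(name): name is "scene" or "top"; returns (picture, depth): 400x640x3 uint8, red, green, blue; 400x640 float32, m along the optical axis (not along the pixel's ray), 0 where there is no reading.
- robot.camera_params(name): a dict with "fx", "fy", "cx", "cy" (pixels), "k1" (the pictures are not rectified: a ray, as slopes to the right and down, at radius r is drawn at 1 + k1 r^2 times it, then the intrinsics apply), "T" (4x4, takes a point from camera to world coordinates). Camera axes: x right, y up, looking along -z (the intrinsics and any distortion apply to the point x, -y, -z); pixel columns grow to the right and rows downward; lengths in m; the calibration is good to about 2 mm. A picture is of the moment at which its call begins. camera_params takes no time and is no camera call.
- robot.hand_in(): hands the job in; it is judged then, once.
The state is a dict: "clock": time; "q": joint angles; "joint_vel": joint speeds; "effort": joint torques, N m; "ee_pos": TCP position; "orientation": TCP orientation; "wrist_force": force on the tool from outside, world axes, zero at the start; "ft_torque": the same for the moment, N m; "gripper_width": opening from 0.0 (shut) to 1.0 (fully open); "gripper_force": force on a finger pad.
Only numpy, scipy, OpenCV 4.12 (cv2) and the standard library are available. Lean on these libraries where they do the work, as an engineer would, in place of code of your own. Each camera call takes 0.05 s, during which the arm holds its last target. There are 200 camera calls.

## Working session

There is one attempt and no reset: what is moved stays moved. The work goes in short steps, Python scripts to look and compute and a tool call to move; the robot and the scene stay as the last step left them, time stands still between calls to the robot, and variables do not carry over. Pictures are saved under pics/ and viewed, at most 10 in all, crops included, and the job is handed in when it is done.

Besides the shell and the picture viewer there is one more tool, called after "Emit:" in YAML: its name, and indented under it one key for each argument. servo_tool: Moves the arm, as the interface text tells. Its arguments: {"type":"object","properties":{"rotation":{"type":"array","items":{"type":"array","items":{"type":"number"}}},"linear":{"type":"array","items":{"type":"array","items":{"type":"number"}}},"gripper":{"type":"array","items":{"type":"number"}},"squeeze":{"type":"number"}},"required":["rotation","linear","gripper"]}

```bash
mkdir -p pics; cat > h.py <<'E'
import numpy as np, cv2
from bench import robot
def grab(n):
    p,d=robot.read_camera(n); return p,d,robot.camera_params(n)
def cloud(d,c):
    h,w=d.shape; u,v=np.meshgrid(np.arange(w),np.arange(h))
    K=np.array([[c['fx'],0,c['cx']],[0,c['fy'],c['cy']],[0,0,1.]])
    pts=np.stack([u,v],-1).reshape(-1,1,2).astype(np.float64)
    s=cv2.undistortPoints(pts,K,np.array([c['k1'],0,0,0,0.])).reshape(h,w,2)
    P=np.stack([s[...,0]*d,-s[...,1]*d,-d,np.ones_like(d)],-1)@np.array(c['T']).T
    P=P[...,:3]; P[d<=0]=np.nan; return P
def save(n,p): cv2.imwrite('pics/'+n,p[...,::-1])
E
python3 - <<'E'
from h import *
for n in ('scene','top'):
    p,d,c=grab(n); save(n+'0.png',p); np.savez(n+'0.npz',p=p,d=d,P=cloud(d,c)); print(n,c)
print(robot.get_obs())
E
```

```text
scene {'fx': 463.4343967825623, 'fy': 463.4343967825623, 'cx': 325.54160067321993, 'cy': 196.35739677273494, 'k1': -0.007712389772563597, 'T': array([[-0.90493025,  0.20907796, -0.37065839,  0.03115286],
       [-0.42554255, -0.43670705,  0.792591  ,  1.14146618],
       [ 0.00384418,  0.87497049,  0.48416099,  0.8332587 ],
       [ 0.        ,  0.        ,  0.        ,  1.        ]])}
top {'fx': 499.22294412002003, 'fy': 499.22294412002003, 'cx': 312.10228801101124, 'cy': 207.4489251862811, 'k1': -0.09660500717650303, 'T': array([[-0.01851638,  0.99906392, -0.03909508,  0.4756747 ],
       [-0.99968289, -0.01916696, -0.01633223,  0.03835086],
       [-0.01706628,  0.03878027,  0.99910201,  1.47032717],
       [ 0.        ,  0.        ,  0.        ,  1.        ]])}
{'clock': 0.1, 'q': array([-1.27599969e+00,  4.23780939e-01,  1.63062504e+00, -1.64817784e-05,
        1.08858895e+00, -1.89776069e-02]), 'joint_vel': array([ 0.00028542, -0.00260255, -0.00183989, -0.00065034,  0.00083614,
        0.00213853]), 'effort': array([ 2.33094329e-05, -5.45616674e+01, -2.74324071e+01,  6.45367918e-02,
        1.88168086e-02,  6.44041620e-07]), 'ee_pos': array([ 0.1927987 , -0.59400686,  0.23896459]), 'orientation': array([-3.14019035e+00, -1.20212522e-05,  3.13781890e-01]), 'wrist_force': array([-0.05769541, -0.19244891,  0.26819003]), 'ft_torque': array([ 0.00324665, -0.00732734, -0.00159833]), 'gripper_force': 0.0, 'gripper_width': 1.0053860723827772}
```

View pics/scene0.png

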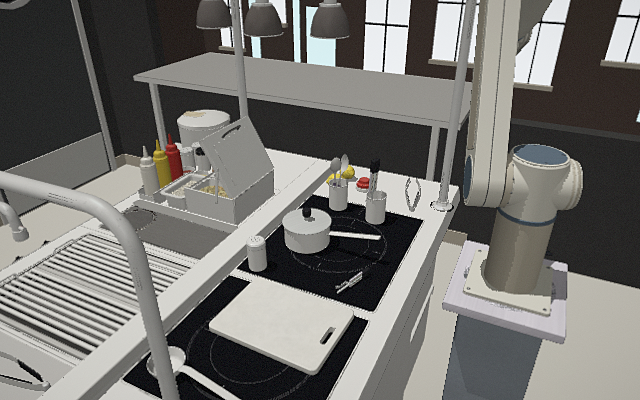

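View pics/top0.png

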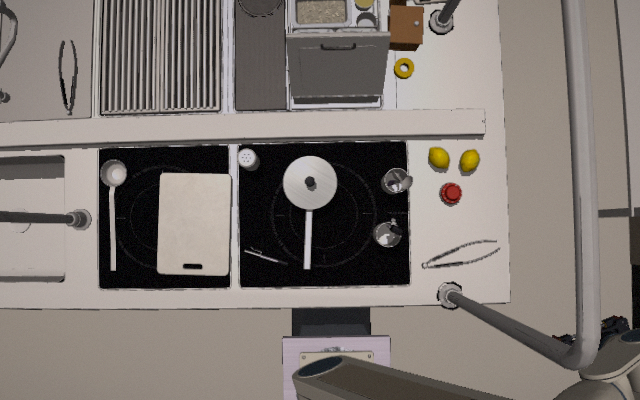

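The candidates for the thermometer are the item in the cup at scene (375,180)/top (387,233) and the small one lying at scene (350,282)/top (265,257). The upright one hanging in a cup fits the description. I'll measure next and confirm with a crop.

```bash
python3 - <<'E'
from h import *
s=np.load('scene0.npz'); t=np.load('top0.npz')
a=cv2.resize(s['p'][140:240,270:400],None,fx=4.6,fy=4.6,interpolation=cv2.INTER_CUBIC)[:460,:]
b=cv2.resize(t['p'][155:275,340:430],None,fx=3.83,fy=3.83,interpolation=cv2.INTER_CUBIC)[:460]
b2=np.zeros((460,b.shape[1],3),np.uint8); b2[:b.shape[0]]=b
save('crop.png',cv2.resize(np.hstack([a,b2]),(800,int(460*800/(a.shape[1]+b.shape[1])))))
P=t['P']
def box(P,x0,x1,y0,y1,z0,z1):
    m=(P[...,0]>x0)&(P[...,0]<x1)&(P[...,1]>y0)&(P[...,1]<y1)&(P[...,2]>z0)&(P[...,2]<z1); return P[m]
for uv in [(310,183),(295,195),(308,260),(308,230),(387,233),(396,181),(195,220),(250,158),(300,120),(340,60),(340,100),(440,160),(265,257),(390,223),(445,293)]: print(uv,P[uv[1],uv[0]].round(3))
pc=P[183,310]
for nm,z0,z1 in (('knobtop',.1,.14),('flange',.07,.1)):
    for n,Q in (('top',t['P']),('scene',s['P'])):
        q=box(Q,pc[0]-.085,pc[0]+.085,pc[1]-.085,pc[1]+.085,z0,z1)
        if len(q)>5:
            (cx,cy),r=cv2.minEnclosingCircle(q[:,:2].astype(np.float32)); print(nm,n,len(q),cx,cy,r,np.median(q[:,2]), q[:,2].max())
# handle
q=box(P,pc[0]-.26,pc[0]-.09,pc[1]-.06,pc[1]+.06,.05,.12); m=q[:,:2].mean(0); w,v=np.linalg.eigh(np.cov(q[:,:2].T)); print('handle',len(q),m,v[:,1],q.min(0),q.max(0))
q=box(P,.1,.8,.1,.8,.012,.03); print('board',len(q),cv2.minAreaRect(q[:,:2].astype(np.float32)))
for n,Q in (('top',t['P']),('scene',s['P'])):
    for nm,uv in(('wc',(387,233)),('sc',(396,181))):
        c=P[uv[1],uv[0]]
        for z0,z1 in ((.02,.08),(.085,.105),(.105,.13),(.13,.17),(.17,.215),(.215,.24)):
            q=box(Q,c[0]-.07,c[0]+.07,c[1]-.06,c[1]+.06,z0,z1)
            if len(q)>2: print(n,nm,z0,len(q),q.mean(0).round(4),q.min(0).round(3),q.max(0).round(3))
E
```

```text
(310, 183) [0.595 0.065 0.116]
(295, 195) [0.566 0.108 0.081]
(308, 260) [0.385 0.075 0.086]
(308, 230) [0.467 0.074 0.068]
(387, 233) [ 0.454 -0.156  0.006]
(396, 181) [ 0.596 -0.169  0.117]
(195, 220) [0.502 0.408 0.014]
(250, 158) [0.67  0.231 0.095]
(300, 120) [0.788 0.093 0.029]
(340, 60) [ 0.896 -0.019  0.234]
(340, 100) [ 0.841 -0.025  0.043]
(440, 160) [ 0.66  -0.308  0.049]
(265, 257) [0.391 0.202 0.018]
(390, 223) [ 0.483 -0.153  0.094]
(445, 293) [ 0.276 -0.32   0.019]
knobtop top 81 0.6011098623275757 0.06493565440177917 0.013928242027759552 0.1175046032862741 0.1227933936683343
knobtop scene 72 0.5997753143310547 0.06909563392400742 0.016513092443346977 0.11398653824325261 0.12120107331614038
flange top 2207 0.6013250350952148 0.06583452969789505 0.07633272558450699 0.0787789662344589 0.08923007838299779
flange scene 975 0.5988932847976685 0.06743048131465912 0.07891693711280823 0.07889516792570217 0.09992182404932448
handle 338 [0.43147152 0.07463032] [-0.99863479  0.05223557] [0.3596358  0.06220844 0.05331155] [0.50412898 0.08631918 0.09563146]
board 8494 ((0.451856911
[... 1343 characters left out ...]
0.4643 -0.1501  0.1501] [ 0.454 -0.171  0.131] [ 0.477 -0.135  0.17 ]
scene wc 0.17 108 [ 0.4609 -0.1465  0.1934] [ 0.448 -0.167  0.17 ] [ 0.476 -0.134  0.215]
scene wc 0.215 29 [ 0.4602 -0.1482  0.2193] [ 0.451 -0.163  0.215] [ 0.472 -0.137  0.224]
scene sc 0.02 306 [ 0.59   -0.1556  0.0526] [ 0.563 -0.213  0.02 ] [ 0.631 -0.134  0.08 ]
scene sc 0.085 137 [ 0.598  -0.1719  0.0923] [ 0.564 -0.212  0.085] [ 0.633 -0.134  0.105]
scene sc 0.105 23 [ 0.6029 -0.1745  0.1176] [ 0.588 -0.182  0.105] [ 0.616 -0.168  0.129]
scene sc 0.13 139 [ 0.596  -0.1773  0.1549] [ 0.567 -0.207  0.132] [ 0.622 -0.149  0.17 ]
scene sc 0.17 109 [ 0.5949 -0.1741  0.1821] [ 0.568 -0.209  0.17 ] [ 0.617 -0.143  0.199]
```

View pics/crop.png

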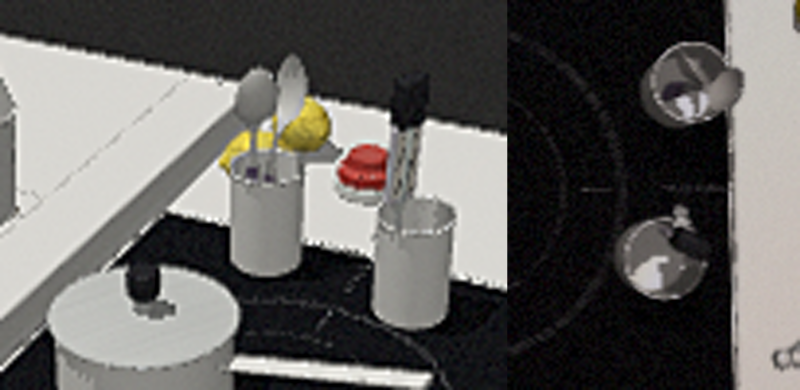

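The crop shows the large thermometer (black grip, plate, clip) in the near cup at crop (410,95)/(685,240), confirming it. The spoons stand in the other cup. A vertical post at top (445,293) may be in the way of the arm's sweep, so I'll check that and refine the poses.

```bash
python3 - <<'E'
from h import *
s=np.load('scene0.npz'); t=np.load('top0.npz')
def box(P,x0,x1,y0,y1,z0,z1):
    m=(P[...,0]>x0)&(P[...,0]<x1)&(P[...,1]>y0)&(P[...,1]<y1)&(P[...,2]>z0)&(P[...,2]<z1); return P[m]
print('post')
for n,Q in (('top',t['P']),('scene',s['P'])):
    for z in np.arange(.05,1.5,.15):
        q=box(Q,.18,.36,-.42,-.24,z,z+.15)
        if len(q): print(n,round(z,2),len(q),q.min(0).round(2),q.max(0).round(2))
T=t['P']
print('pipe',[(uv,T[uv[1],uv[0]].round(2)) for uv in ((585,50),(585,150),(585,250),(580,340),(520,333),(550,350),(350,370),(450,390))])
print('scene',[(uv,s['P'][uv[1],uv[0]].round(2)) for uv in ((466,50),(455,140),(488,50),(240,50),(100,190),(150,330),(455,195))])
q=box(T,.33,.62,.25,.6,.008,.035); 
print('board',len(q),cv2.minAreaRect(q[:,:2].astype(np.float32)))
both=[]
for n,Q in (('top',t['P']),('scene',s['P'])):
    q=box(Q,.44,.49,-.19,-.12,.215,.235)
    print('blk',n,len(q),cv2.minAreaRect(q[:,:2].astype(np.float32)),q[:,2].mean())
for n,Q,I in (('top',t['P'],t['p']),('scene',s['P'],s['p'])):
    q=box(Q,.40,.51,-.2,-.1,.085,.102); (c,r)=cv2.minEnclosingCircle(q[:,:2].astype(np.float32)); print('cuprim',n,c,r)
q=box(s['P'],.43,.50,-.19,-.12,.108,.215)
for z in np.arange(.108,.21,.02):
    k=q[(q[:,2]>z)&(q[:,2]<z+.02)]; print(round(z,3),len(k),np.median(k,0).round(4), k.min(0).round(3),k.max(0).round(3))
E
```

```text
post
top 0.05 213 [ 0.25 -0.35  0.05] [ 0.28 -0.32  0.2 ]
top 0.2 286 [ 0.25 -0.35  0.2 ] [ 0.28 -0.32  0.35]
top 0.35 427 [ 0.25 -0.35  0.35] [ 0.28 -0.32  0.5 ]
top 0.5 968 [ 0.18 -0.42  0.5 ] [ 0.28 -0.32  0.65]
top 0.65 2603 [ 0.18 -0.42  0.65] [ 0.36 -0.32  0.79]
scene 0.05 360 [ 0.25 -0.34  0.05] [ 0.28 -0.32  0.2 ]
scene 0.2 414 [ 0.25 -0.34  0.2 ] [ 0.28 -0.32  0.35]
scene 0.35 484 [ 0.25 -0.34  0.35] [ 0.28 -0.31  0.5 ]
scene 0.5 557 [ 0.25 -0.34  0.5 ] [ 0.28 -0.32  0.65]
scene 0.65 154 [ 0.25 -0.34  0.65] [ 0.28 -0.32  0.69]
pipe [((585, 50), array([ 0.72, -0.35,  0.79])), ((585, 150), array([ 0.58, -0.33,  0.79])), ((585, 250), array([ 0.44, -0.33,  0.78])), ((580, 340), array([ 0.31, -0.33,  0.78])), ((520, 333), array([ 0.27, -0.32,  0.56])), ((550, 350), array([ 0.27, -0.32,  0.68])), ((350, 370), array([ 0.17, -0.02,  0.42])), ((450, 390), array([ 0.21, -0.16,  0.68]))]
scene [((466, 50), array([ 0.26, -0.33,  0.55])), ((455, 140), array([ 0.25, -0.33,  0.26])), ((488, 50), array([ 0.16, -0.02,  0.61])), ((240, 50), array([ 1.07, -0.33,  0.47])), ((100, 190), array([ 
[... 438 characters left out ...]
785263, 0.01479356735944748), 54.618743896484375) 0.2192677747185299
cuprim top (0.4536556005477905, -0.1453762799501419) 0.0365859754383564
cuprim scene (0.4502177834510803, -0.14677508175373077) 0.039006307721138
0.108 41 [ 0.4653 -0.1513  0.1169] [ 0.457 -0.171  0.108] [ 0.477 -0.137  0.127]
0.128 46 [ 0.4645 -0.1495  0.1395] [ 0.456 -0.171  0.128] [ 0.477 -0.137  0.148]
0.148 39 [ 0.4647 -0.1486  0.158 ] [ 0.454 -0.168  0.15 ] [ 0.472 -0.135  0.168]
0.168 43 [ 0.4618 -0.1454  0.1787] [ 0.451 -0.161  0.169] [ 0.475 -0.134  0.187]
0.188 53 [ 0.4591 -0.1447  0.1985] [ 0.449 -0.167  0.188] [ 0.476 -0.134  0.207]
0.208 16 [ 0.4577 -0.1453  0.2111] [ 0.448 -0.161  0.208] [ 0.472 -0.137  0.215]
```

Emit:
servo_tool:
  rotation:
    - [0,0,0]
    - [0,0,0]
    - [0,0,0]
    - [0,0,0]
  linear:
    - [0,0,-40]
    - [0,0,-40]
    - [0,0,-40]
    - [0,0,-40]
  gripper: [1,1,1,1]

```text
clock: 0.5
ee_pos: [0.1928, -0.594, 0.4008]
orientation: [-3.141, -0.0, 0.314]
wrist_force: [-0.4, -1.2, -0.5]
gripper_width: 1.002
gripper_force: 0.0
```

```bash
python3 - <<'E'
from h import *
o=robot.get_obs(); print(o['clock'],o['q'],o['ee_pos'],np.hypot(*o['ee_pos'][:2]),o['orientation'])
s=np.load('scene0.npz')['P']; t=np.load('top0.npz')['P']
# arm profile in vertical plane of azimuth q1 (points near plane)
a=-1.276
for Q in (s,t):
    q=Q.reshape(-1,3); q=q[~np.isnan(q[:,0])]
    r=q[:,0]*np.cos(a)+q[:,1]*np.sin(a); l=-q[:,0]*np.sin(a)+q[:,1]*np.cos(a)
    for z in np.arange(.1,1.3,.08):
        m=(q[:,2]>z)&(q[:,2]<z+.08)&(abs(l)<.16)&(r>-.3)&(r<.8)
        if m.sum()>5: print(round(z,2),m.sum(),'r',r[m].min().round(2),r[m].max().round(2),'l',l[m].min().round(2),l[m].max().round(2))
E
```

```text
0.5 [-1.27602407e+00  2.88219635e-01  1.45341438e+00  1.61769561e-05
  1.40092959e+00 -1.90116177e-02] [ 0.19280477 -0.59404847  0.40082044] 0.624553657883368 [-3.14062218e+00 -3.43968673e-05  3.13781120e-01]
0.1 1637 r -0.07 0.4 l -0.08 0.16
0.18 1779 r -0.08 0.4 l -0.07 0.16
0.26 3370 r -0.08 0.4 l -0.09 0.16
0.34 4274 r -0.07 0.4 l -0.09 0.16
0.42 1739 r -0.03 0.4 l 0.08 0.16
0.5 1915 r 0.01 0.59 l -0.05 0.16
0.58 2215 r 0.05 0.47 l -0.05 0.16
0.66 1541 r 0.08 0.4 l -0.05 0.16
0.1 28 r 0.39 0.39 l 0.14 0.16
0.18 69 r -0.04 0.58 l 0.02 0.16
0.26 508 r -0.07 0.71 l -0.02 0.16
0.34 1015 r -0.06 0.71 l 0.01 0.16
0.42 1095 r -0.03 0.65 l 0.03 0.16
0.5 2011 r 0.01 0.64 l -0.03 0.16
0.58 3047 r 0.06 0.59 l 0.01 0.16
0.66 1162 r 0.15 0.49 l 0.04 0.16
0.74 267 r 0.23 0.41 l 0.15 0.16
```

```bash
python3 - <<'E'
from h import *
for n in('scene','top'):
    q=np.load(n+'0.npz')['P'].reshape(-1,3); q=q[~np.isnan(q[:,0])]
    m=(q[:,2]>.75)&(np.hypot(q[:,0],q[:,1])<1.1)&(q[:,0]>-.3)
    k=q[m]; print(n,len(k))
    for y in np.arange(-1,1,.2):
        j=k[(k[:,1]>y)&(k[:,1]<y+.2)]
        if len(j): print(round(y,1),len(j),j.min(0).round(2),j.max(0).round(2))
E
```

```text
scene 0
top 9085
-0.4 9047 [ 0.23 -0.35  0.75] [ 0.8  -0.2   0.79]
-0.2 38 [ 0.22 -0.2   0.75] [ 0.23 -0.18  0.77]
```

Emit:
servo_tool:
  rotation:
    - [-6,0,0]
    - [-6,0,0]
    - [-6,0,0]
    - [-6,0,0]
    - [-6,0,0]
    - [-6,0,0]
    - [-6,0,0]
    - [-6,0,0]
    - [-6,0,0]
    - [-6,0,0]
  linear:
    - [0,0,-48]
    - [0,5,-48]
    - [0,10,-47]
    - [0,15,-46]
    - [0,19.5,-44]
    - [0,24,-41.5]
    - [0,28,-39]
    - [0,32,-36]
    - [0,36,-32]
    - [0,39,-28]
  gripper: [1,1,1,1,1,1,1,1,1,1]

```text
clock: 1.5
ee_pos: [0.1927, -0.5937, 0.8831]
orientation: [2.09, 0.0, 0.314]
wrist_force: [1.2, -1.1, 0.1]
gripper_width: 1.001
gripper_force: 0.0
```

Emit:
servo_tool:
  rotation:
    - [0,0,0]
    - [0,0,0]
    - [0,3.9,-2.25]
    - [0,3.9,-2.25]
    - [0,3.9,-2.25]
    - [0,3.9,-2.25]
    - [0,3.9,-2.25]
    - [0,3.9,-2.25]
    - [0,3.9,-2.25]
    - [0,3.9,-2.25]
    - [0,3.9,-2.25]
    - [0,3.9,-2.25]
  linear:
    - [0,39,-23]
    - [0,39,-23]
    - [48.5,-1,-1.6]
    - [48.5,-1,-1.6]
    - [48.5,-1,-1.6]
    - [48.5,-1,-1.6]
    - [48.5,-1,-1.6]
    - [48.5,-1,-1.6]
    - [48.5,-1,-1.6]
    - [48.5,-1,-1.6]
    - [48.5,-1,-1.6]
    - [48.5,-1,-1.6]
  gripper: [1,1,1,1,1,1,1,1,1,1,1,1]

```text
clock: 2.7
ee_pos: [0.5538, -0.285, 0.9698]
orientation: [2.096, -0.0, 1.103]
wrist_force: [-0.3, -0.5, -0.4]
gripper_width: 1.002
gripper_force: 0.0
```

Emit:
servo_tool:
  rotation:
    - [0,3.9,-2.25]
    - [0,3.9,-2.25]
    - [0,3.9,-2.25]
    - [0,3.9,-2.25]
    - [0,3.9,-2.25]
    - [0,3.9,-2.25]
    - [0,3.9,-2.25]
    - [8.5,0,0]
    - [8.5,0,0]
    - [8.5,0,0]
    - [8.5,0,0]
    - [8.5,0,0]
  linear:
    - [48.5,-1,-1.6]
    - [48.5,-1,-1.6]
    - [48.5,-1,-1.6]
    - [48.5,-1,-1.6]
    - [48.5,-1,-1.6]
    - [48.5,-1,-1.6]
    - [48.5,-1,-1.6]
    - [0,-41.6,24]
    - [0,-37.6,29.9]
    - [0,-32.7,35.1]
    - [0,-27.2,39.6]
    - [0,-21,43.1]
  gripper: [1,1,1,1,1,1,1,1,1,1,1,1]

```text
clock: 3.9
ee_pos: [0.6176, 0.0427, 0.7294]
orientation: [2.841, -0.0, 1.65]
wrist_force: [-0.3, 0.1, -0.4]
gripper_width: 1.001
gripper_force: 0.0
```

```bash
python3 - <<'E'
from h import *
o=robot.get_obs(); print(o['clock'],o['q'].round(4),o['ee_pos'],o['orientation'])
E
```

```text
3.9 [ 0.0449  0.1076  1.0226  0.0104  1.7105 -0.0311] [0.61756661 0.04270126 0.729441  ] [ 2.84056980e+00 -2.23625819e-04  1.64988405e+00]
```

Emit:
servo_tool:
  rotation:
    - [8.5,0,0]
    - [8.7,0,0]
    - [0,0,0]
    - [0,0,0]
    - [0,0,0]
    - [0,0,0]
    - [0,0,0]
    - [0,0,0]
    - [0,0,0]
    - [0,0,0]
    - [0,0,0]
    - [0,0,0]
  linear:
    - [0,-14.2,45.9]
    - [0,-7.3,47.4]
    - [6.3,-3.8,47]
    - [6.3,-3.8,47]
    - [6.3,-3.8,47]
    - [6.3,-3.8,47]
    - [0,0,47]
    - [0,0,47]
    - [0,0,47]
    - [0,0,40]
    - [0,0,40]
    - [0,0,30]
  gripper: [1,1,1,1,1,1,1,1,1,1,1,1]

```text
clock: 5.1
ee_pos: [0.6034, 0.0669, 0.1923]
orientation: [3.137, -0.0, 1.65]
wrist_force: [-0.3, 0.6, 0.4]
gripper_width: 0.998
gripper_force: 0.0
```

```bash
python3 - <<'E'
from h import *
o=robot.get_obs(); print(o['clock'],o['q'].round(4),o['ee_pos'],o['orientation'])
t=np.load('top0.npz')['P']; p=np.load('top0.npz')['p']
# board by colour+height
m=(t[...,0]>.3)&(t[...,0]<.7)&(t[...,1]>.24)&(t[...,1]<.58)&(p.min(-1)>120)
n,l,st,c=cv2.connectedComponentsWithStats(m.astype(np.uint8)); k=1+st[1:,4].argmax()
q=t[l==k]; print(len(q),cv2.minAreaRect(q[:,:2].astype(np.float32)),np.median(q,0))
E
```

```text
5.1 [9.0700e-02 4.5180e-01 1.7088e+00 3.0000e-04 9.7690e-01 1.1600e-02] [0.60335815 0.06687697 0.1922609 ] [ 3.13744611e+00 -2.75808150e-04  1.64974406e+00]
8259 ((0.5110583305358887, 0.39078468084335327), (0.2681669592857361, 0.40179792046546936), 83.681640625) [0.4950166  0.39175976 0.01674061]
```

Emit:
servo_tool:
  rotation:
    - [0.2,0,0]
    - [0,0,0]
    - [0,0,0]
    - [0,0,0]
    - [0,0,0]
    - [0,0,0]
    - [0,0,0]
    - [0,0,0]
    - [0,0,0]
  linear:
    - [0,-3,40]
    - [0,0,35]
    - [0,0,10]
    - [0,0,0]
    - [0,0,0]
    - [0,0,0]
    - [0,0,0]
    - [0,0,0]
    - [0,0,0]
  gripper: [0.6,0.5,0.45,0.25,0.15,0.15,0.15,0.15,0.15]
  squeeze: 20

```text
clock: 6.0
ee_pos: [0.6027, 0.0668, 0.1113]
orientation: [3.136, -0.0, 1.65]
wrist_force: [-1.7, -0.6, 6.3]
gripper_width: 0.306
gripper_force: 20.0
```

Emit:
servo_tool:
  rotation:
    - [0,0,0]
    - [0,0,0]
    - [0,0,0]
    - [0,0,0]
    - [0,0,0]
  linear:
    - [0,0,-8]
    - [0,0,-20]
    - [0,0,-35]
    - [0,0,-40]
    - [0,0,-10]
  gripper: [0.15,0.15,0.15,0.15,0.15]

```text
clock: 6.5
ee_pos: [0.604, 0.067, 0.2278]
orientation: [3.131, -0.0, 1.65]
wrist_force: [0.8, -0.2, -0.6]
gripper_width: 0.306
gripper_force: 20.0
```

Emit:
servo_tool:
  rotation:
    - [0,0,0]
    - [0,0,0]
    - [0,0,0]
    - [0,0,0]
    - [0,0,0]
    - [0,0,0]
    - [0,0,0]
    - [0,0,0]
    - [0,0,0]
    - [0,0,0]
    - [0,0,0]
    - [0,0,0]
  linear:
    - [25,-6,0]
    - [42,-9.5,0]
    - [45,-10,0]
    - [45,-10,0]
    - [45,-10,0]
    - [45,-10,0]
    - [45,-10,0]
    - [38,-9,0]
    - [10,-3,30]
    - [0,0,40]
    - [0,0,40]
    - [0,0,30]
  gripper: [0.15,0.15,0.15,0.15,0.15,0.15,0.15,0.15,0.15,0.15,0.15,0.15]

```text
clock: 7.7
ee_pos: [0.4966, 0.3989, 0.0796]
orientation: [3.141, 0.002, 1.65]
wrist_force: [0.7, -0.8, -1.7]
gripper_width: 0.311
gripper_force: 20.0
```

Emit:
servo_tool:
  rotation:
    - [0,0,0]
    - [0,0,0]
    - [0,0,0]
    - [0,0,0]
    - [0,0,0]
  linear:
    - [0,0,5]
    - [0,0,4]
    - [0,0,2]
    - [0,0,1]
    - [0,0,0]
  gripper: [0.15,0.15,0.15,0.15,0.15]

```text
clock: 8.2
ee_pos: [0.499, 0.4001, 0.0724]
orientation: [3.136, -0.002, 1.65]
wrist_force: [0.6, -0.4, -1.5]
gripper_width: 0.306
gripper_force: 20.0
```

Emit:
servo_tool:
  rotation:
    - [0,0,0]
    - [0,0,0]
    - [0,0,0]
    - [0,0,0]
    - [0,0,0]
  linear:
    - [0,0,4]
    - [0,0,3]
    - [0,0,2]
    - [0,0,2]
    - [0,0,0]
  gripper: [0.15,0.15,0.15,0.15,0.15]

```text
clock: 8.7
ee_pos: [0.4983, 0.3996, 0.0606]
orientation: [3.138, -0.0, 1.65]
wrist_force: [-2.4, -1.3, 3.6]
gripper_width: 0.307
gripper_force: 20.0
```

Emit:
servo_tool:
  rotation:
    - [0,0,0]
    - [0,0,0]
    - [0,0,0]
    - [0,0,0]
    - [0,0,0]
    - [0,0,0]
    - [0,0,0]
    - [0,0,0]
    - [0,0,0]
    - [0,0,0]
  linear:
    - [0,0,0]
    - [0,0,0]
    - [0,0,0]
    - [0,0,-10]
    - [0,0,-40]
    - [0,0,-48]
    - [0,0,-48]
    - [0,0,-48]
    - [0,0,-48]
    - [0,0,-20]
  gripper: [0.6,0.8,0.8,0.8,0.8,0.8,0.8,0.8,0.8,0.8]

```text
clock: 9.7
ee_pos: [0.4987, 0.4005, 0.3286]
orientation: [3.131, -0.005, 1.65]
wrist_force: [-0.5, 0.4, 0.1]
gripper_width: 0.799
gripper_force: 0.0
```

```bash
python3 - <<'E'
from h import *
for n in ('scene','top'):
    p,d,c=grab(n); np.savez(n+'1.npz',p=p,d=d,P=cloud(d,c)); save(n+'1.png',p)
s=np.load('scene1.npz'); t=np.load('top1.npz')
save('c1.png',np.hstack([cv2.resize(s['p'][130:390,200:420],(465,550)),cv2.resize(t['p'][140:290,220:310],(330,550))]))
def box(P,x0,x1,y0,y1,z0,z1):
    m=(P[...,0]>x0)&(P[...,0]<x1)&(P[...,1]>y0)&(P[...,1]<y1)&(P[...,2]>z0)&(P[...,2]<z1); return P[m]
for n,Q in (('top',t['P']),('scene',s['P'])):
    q=box(Q,.5,.69,-.03,.16,.064,.083); 
    f=lambda v:np.hypot(q[:,0]-v[0],q[:,1]-v[1])
    from scipy.optimize import least_squares
    r=least_squares(lambda v:f(v)-v[2],[.6,.066,.071],loss='soft_l1',f_scale=.002).x
    print(n,len(q),r,np.median(q[:,2]))
    e=cv2.minEnclosingCircle(q[f(r)<.08][:,:2].astype(np.float32)); print(e)
    k=q[(q[:,0]>r[0]+.03)&(f(r)<.085)]; print('far',k[:,2].mean(),np.percentile(f(r)[(q[:,0]>r[0]+.03)],[5,25,50,75,95]).round(4))
    h=box(Q,.33,.5,.04,.11,.055,.12); v=np.polyfit(h[:,0],h[:,1],1); print('handle slope',v,'y at .6',np.polyval(v,.6), 'minx',h[:,0].min())
    l=box(Q,.38,.62,.3,.5,.02,.09); print('lid',cv2.minEnclosingCircle(l[:,:2].astype(np.float32)))
print(robot.get_obs()['ee_pos'],robot.get_obs()['clock'])
E
```

```text
top 272 [0.60065527 0.065648   0.07149434] 0.07311620706481947
((0.5991625189781189, 0.06485740840435028), 0.07581916451454163)
far 0.07219775762910899 [0.0696 0.0705 0.0716 0.0726 0.0737]
handle slope [-0.0502283   0.09628641] y at .6 0.06614942894148841 minx 0.35980801721363476
lid ((0.5013980269432068, 0.39373329281806946), 0.14683490991592407)
scene 283 [0.5983926  0.06721901 0.07108754] 0.07095416369360608
((0.5990168452262878, 0.06637546420097351), 0.07814230769872665)
far 0.07035755161534733 [0.0677 0.0697 0.0712 0.0726 0.0755]
handle slope [-0.05381058  0.10137354] y at .6 0.06908718839733162 minx 0.35720730800535283
lid ((0.49885427951812744, 0.403800904750824), 0.14874491095542908)
[0.49869236 0.40060403 0.32708561] 9.8
```

View pics/c1.png

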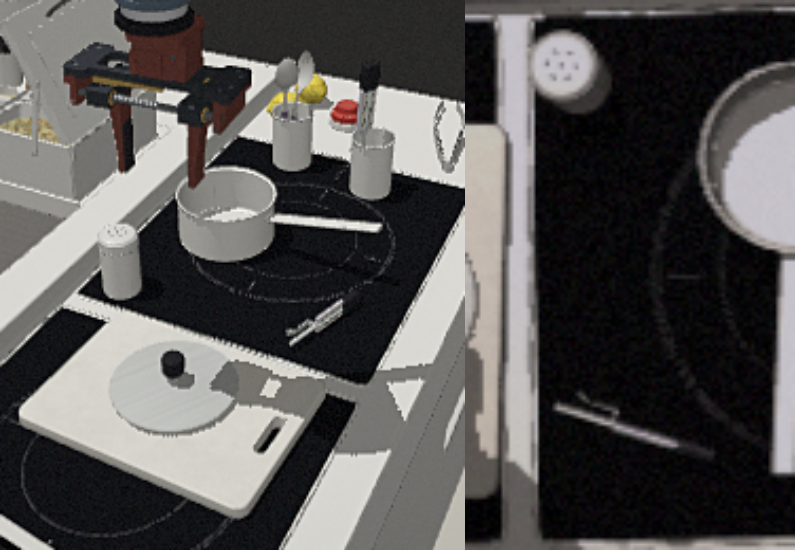

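The lid stands knob up on the board at crop (173,365), and the pan is open and unmoved at crop (228,215). Next I calibrate camera to robot using the released knob, and estimate the thermometer's lean.

```bash
cat >> h.py <<'E'
def proj(X,c):
    T=np.linalg.inv(np.array(c['T'])); X=np.atleast_2d(X); q=X@T[:3,:3].T+T[:3,3]
    s=np.stack([q[:,0]/-q[:,2],-q[:,1]/-q[:,2]],1); r2=(s**2).sum(1,keepdims=True)
    s=s*(1+c['k1']*r2); return s*[c['fx'],c['fy']]+[c['cx'],c['cy']]
E
python3 - <<'E'
from h import *
from scipy.optimize import least_squares
D={n:(np.load(n+'1.npz'),robot.camera_params(n)) for n in('scene','top')}
def blob(n,X,w,thr=70,zmin=None):
    f,c=D[n]; u,v=proj(X,c)[0].round().astype(int); p=f['p'][v-w:v+w,u-w:u+w].max(-1).astype(float); P=f['P'][v-w:v+w,u-w:u+w]
    m=(p<thr)&((P[...,2]>zmin)|np.isnan(P[...,2]))
    k,l,st,ce=cv2.connectedComponentsWithStats(m.astype(np.uint8)); i=1+st[1:,4].argmax()
    return ce[i]+[u-w,v-w],st[i]
# knob: black cylinder centre at z ~ origin+38 => .055
K=np.array([.4983,.3996,.055])
for n in D: print('knob',n,blob(n,K,10,60,.033),'pred',proj(K,D[n][1])[0])
B=np.array([.464,-.152,.2]); obs={}
for n in D: obs[n]=blob(n,B,14,60,.165); print('blk',n,obs[n],proj(B,D[n][1])[0])
r=least_squares(lambda X:np.concatenate([proj(X,D[n][1])[0]-obs[n][0] for n in D]),B); print('block centroid tri',r.x,r.fun)
f,c=D['scene']; u,v=proj(B,c)[0].astype(int)
save('c2.png',cv2.resize(f['p'][v-25:v+65,u-45:u+45],(600,600),interpolation=cv2.INTER_CUBIC)); print('crop org',u-45,v-25,'x6.667')
E
```

```text
knob scene (array([281.52173913, 301.8       ]), array([  5,   4,  11,  13, 115], dtype=int32)) pred [280.75198649 301.91034539]
knob top (array([194.33802817, 220.97183099]), array([ 6,  6, 10,  9, 71], dtype=int32)) pred [194.20910127 221.14843251]
blk scene (array([374.536, 165.352]), array([ 10,   7,  10,  16, 125], dtype=int32)) [374.07532419 164.90649601]
blk top (array([395.95698925, 229.77419355]), array([ 7,  9, 14, 11, 93], dtype=int32)) [395.55517755 229.97672886]
block centroid tri [ 0.46390316 -0.15358224  0.19776223] [-0.30213298  0.00203139  0.08695484  0.22275201]
crop org 329 139 x6.667
```

View pics/c2.png

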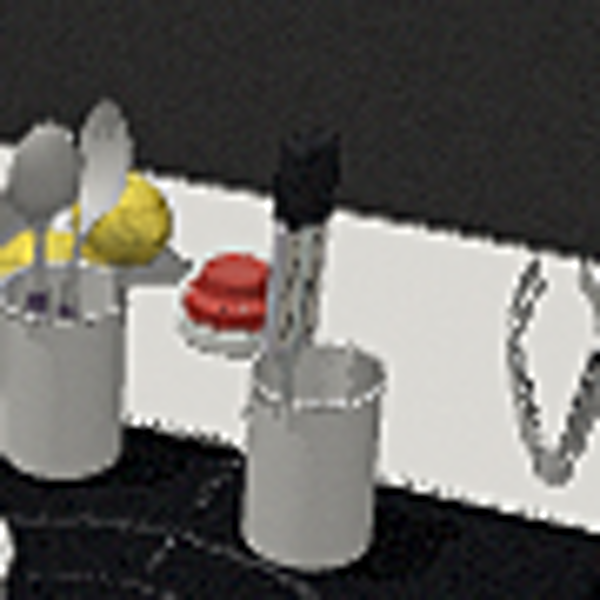

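Thermometer block is at crop (307,178) and the plate reaches to about (287,385) at the cup rim. It looks close to upright. I'll fit the box model to the depth points for pose and lean.

```bash
cat > fit.py <<'E'
from h import *
from scipy.optimize import least_squares
from scipy.spatial.transform import Rotation as R
# boxes in thermometer frame: centre, half
BX=[((0,0,.109),(.0035,.017,.038)),((0,0,.166),(.009,.015,.024))]
def sdf(p):
    o=[]
    for c,h in BX:
        q=np.abs(p-np.array(c))-np.array(h); o.append(np.linalg.norm(np.maximum(q,0),axis=1)+np.minimum(q.max(1),0))
    return np.min(o,0)
def fit(Ps,x0,zlo):
    """x0: x,y,z of stem end, yaw, pitch, roll(rad)"""
    Q=[]
    for P in Ps:
        q=P.reshape(-1,3); q=q[~np.isnan(q[:,0])]
        loc=(q-x0[:3])@R.from_euler('ZYX',x0[3:]).as_matrix()
        m=(abs(loc[:,0])<.03)&(abs(loc[:,1])<.035)&(q[:,2]>zlo)&(loc[:,2]<.2); Q.append(q[m])
    def res(v,full=False):
        R_=R.from_euler('ZYX',v[3:]).as_matrix()
        return np.concatenate([sdf((q-v[:3])@R_)/np.sqrt(len(q)) for q in Q]+[[ (v[2]-x0[2])*.3]])
    r=least_squares(res,x0,loss='soft_l1',f_scale=.0003,x_scale=[.01,.01,.01,.1,.1,.1]); 
    return r.x,[len(q) for q in Q],r.cost
E
python3 - <<'E'
from fit import *
Ps=[np.load(n+'1.npz')['P'] for n in('top','scene')]
for P in (Ps,Ps[:1],Ps[1:]):
  for p0 in (0,-.06):
    x,n,c=fit(P,np.array([.468,-.153,.032,-.47,p0,0]),.112)
    Rm=R.from_euler('ZYX',x[3:]).as_matrix(); print(x[:3].round(4),np.degrees(x[3:]).round(1),n,'%.2e'%c,'grip',(x[:3]+Rm[:,2]*.168).round(4),'clip',(x[:3]+Rm@[.0095,0,.066]).round(4))
for z in(.2,.14): print(proj([.464,-.152,z],robot.camera_params('scene')))
E
```

```text
[ 0.4694 -0.1548  0.0304] [-25.2  -2.1   0.3] [109, 255] 3.61e-06 grip [ 0.4636 -0.153   0.1983] clip [ 0.4757 -0.1581  0.0967]
[ 0.4689 -0.1551  0.0304] [-25.   -1.9   0.1] [109, 255] 3.61e-06 grip [ 0.4636 -0.153   0.1983] clip [ 0.4754 -0.1583  0.0967]
[ 0.4712 -0.1565  0.0308] [-27.6  -2.3  -0.2] [109] 1.58e-06 grip [ 0.4655 -0.1527  0.1987] clip [ 0.4774 -0.1594  0.0972]
[ 0.4807 -0.159   0.0313] [-20.   -6.   -0.1] [109] 1.52e-06 grip [ 0.4643 -0.1527  0.1984] clip [ 0.4832 -0.1597  0.098 ]
[ 0.4686 -0.1549  0.0314] [-23.7  -2.    0.5] [255] 1.91e-06 grip [ 0.4628 -0.1539  0.1993] clip [ 0.475  -0.1583  0.0977]
[ 0.462  -0.1548  0.0315] [-22.2   0.1  -0.4] [255] 2.02e-06 grip [ 0.4628 -0.1539  0.1995] clip [ 0.4711 -0.1581  0.0975]
[[374.07532419 164.90649601]]
[[373.07976453 181.49749185]]
```

Emit:
servo_tool:
  rotation:
    - [0,0,0]
    - [0,0,0]
    - [0,0,0]
    - [0,0,0]
    - [0,0,0]
    - [0,0,0]
    - [0,0,0]
    - [0,0,0]
    - [0,0,0]
    - [0,0,0]
    - [0,0,0]
    - [0,0,0]
  linear:
    - [-35,-5,-5]
    - [-47,-6.7,0]
    - [-47,-6.7,0]
    - [-47,-6.7,0]
    - [-48,-6.7,0]
    - [-48,-6.7,0]
    - [-48,-6.7,0]
    - [-48,-6.7,0]
    - [-48,-6.7,0]
    - [-48,-6.7,0]
    - [-47,-6.7,0]
    - [-38,-5,0]
  gripper: [0.8,0.8,0.8,0.8,0.8,0.8,0.8,0.8,0.8,0.8,0.8,0.8]

```text
clock: 11.0
ee_pos: [0.4624, -0.1559, 0.3252]
orientation: [3.14, -0.001, 1.649]
wrist_force: [0.7, 1.2, 0.8]
gripper_width: 0.798
gripper_force: 0.0
```

Emit:
servo_tool:
  rotation:
    - [0,0,6]
    - [0,0,8]
    - [0,0,8]
    - [0,0,8.5]
    - [-1.5,0,0]
    - [-1.5,0,0]
    - [0,0,0]
    - [0,0,0]
  linear:
    - [0,0,0]
    - [0,0,0]
    - [0,0,0]
    - [0,0,0]
    - [0,0,0]
    - [0,0,0]
    - [0,0,0]
    - [0,0,0]
  gripper: [0.8,0.8,0.8,0.8,0.8,0.8,0.8,0.8]

```text
clock: 11.8
ee_pos: [0.4635, -0.1536, 0.3265]
orientation: [3.086, -0.002, 1.119]
wrist_force: [-0.9, 0.0, 0.3]
gripper_width: 0.803
gripper_force: 0.0
```

```bash
cat > go.py <<'E'
import sys
from fit import *
def delta(tgt):
    o=robot.get_obs(); Rm=R.from_euler('xyz',o['orientation']).as_matrix()
    print(o['clock'],o['ee_pos'].round(4),np.degrees(o['orientation']).round(2),'q',o['q'].round(2),'F',o['wrist_force'].round(1)); print('tool delta mm',(Rm.T@(np.array(tgt)-o['ee_pos'])*1e3).round(1)); print('toolaxes',Rm.round(3).tolist())
if __name__=='__main__': delta([float(a) for a in sys.argv[1:4]])
E
python3 go.py .4642 -.1528 .197
```

```text
11.8 [ 0.4635 -0.1536  0.3265] [ 1.7682e+02 -1.2000e-01  6.4130e+01] q [-0.34  0.09  1.86 -0.    1.13  0.11] F [-0.9  0.   0.3]
tool delta mm [  0.7  -6.9 129.3]
toolaxes [[0.436, 0.898, 0.051], [0.9, -0.436, -0.022], [0.002, 0.055, -0.998]]
```

Emit:
servo_tool:
  rotation:
    - [0,0,0]
    - [0,0,0]
    - [0,0,0]
    - [0,0,0]
    - [0,0,0]
    - [0,0,0]
    - [0,0,0]
  linear:
    - [0.7,-6.9,0]
    - [0,0,30]
    - [0,0,40]
    - [0,0,35]
    - [0,0,18]
    - [0,0,6]
    - [0,0,0]
  gripper: [0.8,0.8,0.8,0.8,0.8,0.8,0.8]

```text
clock: 12.5
ee_pos: [0.4642, -0.1529, 0.197]
orientation: [3.087, -0.002, 1.118]
wrist_force: [-0.4, -0.1, 0.1]
gripper_width: 0.803
gripper_force: 0.0
```

```bash
python3 go.py .4642 -.1528 .197; python3 - <<'E'
from h import *
f,d,c=grab('scene'); g,e,k=grab('top'); np.savez('scene2.npz',p=f,P=cloud(d,c)); 
u,v=proj([.464,-.152,.2],c)[0].astype(int); u2,v2=proj([.464,-.152,.2],k)[0].astype(int)
save('c3.png',np.hstack([cv2.resize(f[v-45:v+45,u-30:u+30],(400,600),interpolation=cv2.INTER_CUBIC),cv2.resize(g[v2-45:v2+45,u2-30:u2+30],(400,600),interpolation=cv2.INTER_CUBIC)]))
E
```

```text
12.5 [ 0.4642 -0.1529  0.197 ] [ 1.769e+02 -1.200e-01  6.405e+01] q [-0.34  0.26  1.99 -0.01  0.83  0.12] F [-0.4 -0.1  0.1]
tool delta mm [ 0.1 -0.  -0. ]
toolaxes [[0.438, 0.898, 0.05], [0.899, -0.437, -0.022], [0.002, 0.054, -0.999]]
```

View pics/c3.png

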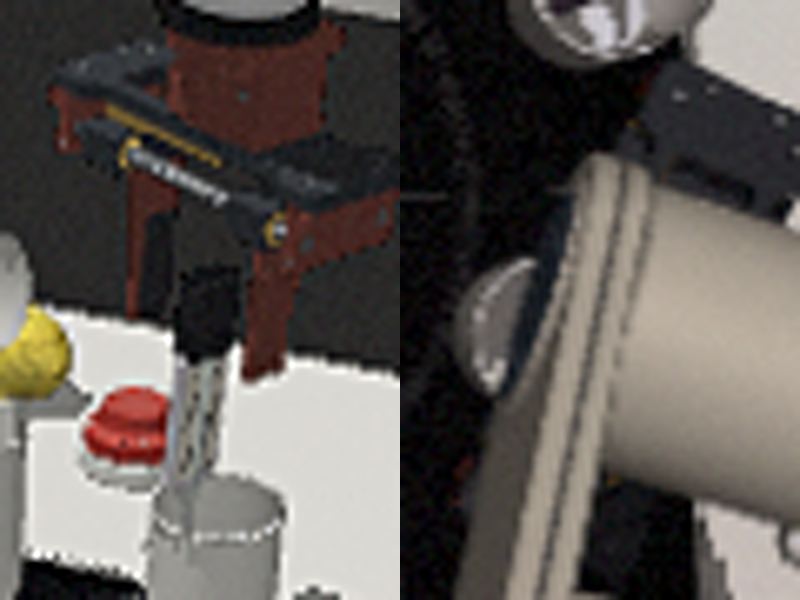

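The block at left (208,310) is between the fingers. I'll close gently.

Emit:
servo_tool:
  rotation:
    - [0,0,0]
    - [0,0,0]
    - [0,0,0]
    - [0,0,0]
    - [0,0,0]
    - [0,0,0]
    - [0,0,0]
    - [0,0,0]
  linear:
    - [0,0,0]
    - [0,0,0]
    - [0,0,0]
    - [0,0,0]
    - [0,0,0]
    - [0,0,0]
    - [0,0,0]
    - [0,0,0]
  gripper: [0.5,0.35,0.3,0.25,0.2,0.15,0.1,0.1]
  squeeze: 10

```text
clock: 13.4
ee_pos: [0.4646, -0.1531, 0.1974]
orientation: [3.086, -0.002, 1.117]
wrist_force: [0.7, 0.0, 0.7]
gripper_width: 0.206
gripper_force: 10.0
```

```bash
python3 go.py .4642 -.1528 .297
```

```text
13.4 [ 0.4646 -0.1531  0.1974] [ 1.7682e+02 -1.3000e-01  6.4020e+01] q [-0.34  0.26  1.99 -0.01  0.83  0.12] F [0.7 0.  0.7]
tool delta mm [  0.3   5.1 -99.5]
toolaxes [[0.438, 0.898, 0.051], [0.899, -0.438, -0.022], [0.002, 0.055, -0.998]]
```

Emit:
servo_tool:
  rotation:
    - [0,0,0]
    - [0,0,0]
    - [0,0,0]
    - [0,0,0]
    - [0,0,0]
    - [0,0,0]
    - [0,0,0]
    - [0,0,0]
  linear:
    - [0,0.2,-4]
    - [0,0.6,-10]
    - [0,0.8,-15]
    - [0,1.0,-18]
    - [0,1.0,-18]
    - [0,1.0,-18]
    - [0,1.0,-18]
    - [0,0.8,-14]
  gripper: [0.1,0.1,0.1,0.1,0.1,0.1,0.1,0.1]
  squeeze: 15

```text
clock: 14.2
ee_pos: [0.4646, -0.1534, 0.3145]
orientation: [3.085, -0.002, 1.117]
wrist_force: [0.3, -0.2, -1.7]
gripper_width: 0.204
gripper_force: 15.0
```

```bash
cat > look.py <<'E'
import sys
from fit import *
tag=sys.argv[1]; z0=float(sys.argv[2]) # lowest z of visible plate
o=robot.get_obs(); Rt=R.from_euler('xyz',o['orientation']).as_matrix()
xt=Rt[:,1]; zt=-Rt[:,2]; yt=np.cross(zt,xt); Rth=np.stack([xt,yt,zt],1)
e=R.from_matrix(Rth).as_euler('ZYX'); grip=o['ee_pos']-Rt[:,2]*.002; end=grip-zt*.168
print('nominal end',end.round(4),'ypr',np.degrees(e).round(1))
f,d,c=grab('scene'); P=cloud(d,c); np.savez('scene_%s.npz'%tag,p=f,P=P)
BX[1]=((0,0,.152),(.009,.015,.010))   # only part of block below the fingers
q=P.reshape(-1,3); q=q[~np.isnan(q[:,0])]; loc=(q-end)@Rth
m=(abs(loc[:,0])<.02)&(abs(loc[:,1])<.03)&(loc[:,2]>.08)&(loc[:,2]<.14); L=loc[m]
BX[:]=[((0,0,.109),(.0035,.017,.038))]
res=lambda v:sdf((L-[v[0],v[1],0])@R.from_euler('ZYX',[v[2],v[3],v[4]]).as_matrix())
r=least_squares(res,np.zeros(5),loss='soft_l1',f_scale=.003,x_scale=[.01,.01,.1,.1,.1]); print('offset mm',(r.x[:2]*1e3).round(1),'ypr',np.degrees(r.x[2:]).round(1),len(L),r.cost)
u,v=proj(end+zt*.1,c)[0].astype(int); save('l_%s.png'%tag,cv2.resize(f[max(v-60,0):v+60,u-80:u+80],(800,600),interpolation=cv2.INTER_CUBIC))
E
python3 look.py a .1; python3 go.py .47 -.153 .30
```

```text
nominal end [ 0.4733 -0.1571  0.1488] ypr [-26.   -3.3   0.1]
offset mm [-4.   0.5] ypr [2.4 0.9 0.8] 139 0.00019952242192146434
14.25 [ 0.4656 -0.1537  0.3165] [ 1.7654e+02 -1.6000e-01  6.4020e+01] q [-0.34  0.1   1.88 -0.    1.1   0.11] F [ 0.7 -0.5 -0.8]
tool delta mm [ 2.5  2.6 16.7]
toolaxes [[0.438, 0.897, 0.055], [0.899, -0.437, -0.024], [0.003, 0.06, -0.998]]
```

View pics/l_a.png

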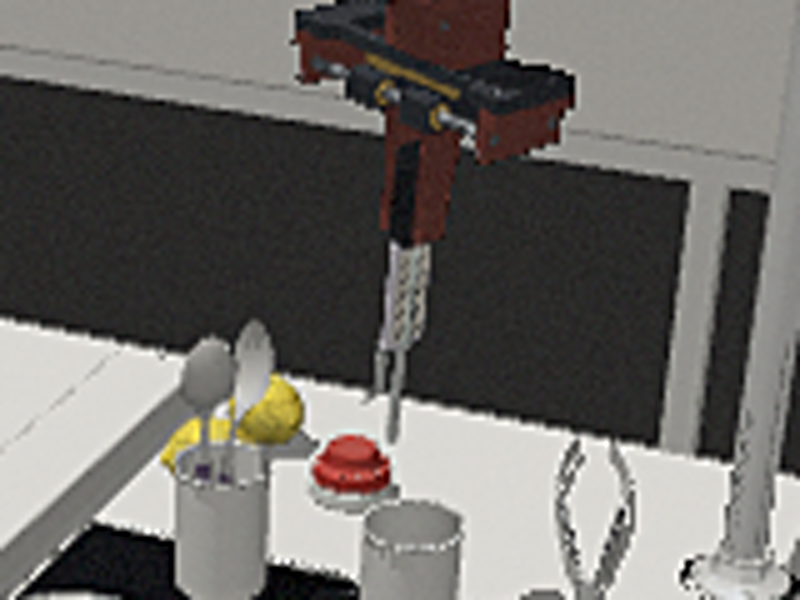

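The thermometer came out cleanly, held straight by the block at (410,240), clip on the far side at (378,370), cup unmoved at (410,550). Next I turn it upright and carry it over the pan's far side.

Emit:
servo_tool:
  rotation:
    - [0.8,0,-5]
    - [0.8,0,-6]
    - [0.8,0,-6]
    - [0.8,0,-6]
    - [0,0,0]
    - [0,0,0]
    - [0,0,0]
    - [0,0,0]
    - [0,0,0]
    - [0,0,0]
    - [0,0,0]
    - [0,0,0]
  linear:
    - [0,0,0]
    - [0,0,0]
    - [0,0,0]
    - [0,0,0]
    - [15,12,0]
    - [28,22.5,0]
    - [35,28,0]
    - [37,30,0]
    - [37,30,0]
    - [35,28,0]
    - [24,20,0]
    - [10,8,0]
  gripper: [0.1,0.1,0.1,0.1,0.1,0.1,0.1,0.1,0.1,0.1,0.1,0.1]

```text
clock: 15.45
ee_pos: [0.6555, 0.0605, 0.3098]
orientation: [-3.139, 0.008, 1.521]
wrist_force: [-0.2, -0.3, -2.0]
gripper_width: 0.204
gripper_force: 15.0
```

Emit:
servo_tool:
  rotation:
    - [0,0,0]
    - [0,0,0]
  linear:
    - [0,0,0]
    - [0,0,0]
  gripper: [0.1,0.1]

```text
clock: 15.65
ee_pos: [0.6533, 0.0573, 0.31]
orientation: [-3.138, 0.009, 1.519]
wrist_force: [-0.8, -0.9, -0.9]
gripper_width: 0.206
gripper_force: 15.0
```

```bash
python3 look.py b .1; python3 go.py .6602 .0637 .275
```

```text
nominal end [0.6527 0.0559 0.144 ] ypr [-3.   0.2 -0.5]
offset mm [-4.4  2.4] ypr [1.7 1.2 1.7] 129 0.00016553823443296437
15.7 [0.6532 0.0569 0.3103] [-179.81    0.5    86.96] q [ 0.07  0.4   1.49 -0.01  1.25  0.13] F [-0.5 -1.3 -1.6]
tool delta mm [ 7.4  6.7 35.2]
toolaxes [[0.053, 0.999, -0.004], [0.999, -0.053, -0.009], [-0.009, -0.003, -1.0]]
```

Emit:
servo_tool:
  rotation:
    - [-0.2,0.5,0]
    - [0,0,0]
    - [0,0,0]
    - [0,0,0]
    - [0,0,0]
    - [0,0,0]
  linear:
    - [3.7,3.3,0]
    - [3.7,3.4,10]
    - [0,0,20]
    - [0,0,12]
    - [0,0,3]
    - [0,0,0]
  gripper: [0.1,0.1,0.1,0.1,0.1,0.1]

```text
clock: 16.3
ee_pos: [0.661, 0.065, 0.2646]
orientation: [-3.141, -0.0, 1.518]
wrist_force: [-0.5, 0.2, -0.1]
gripper_width: 0.206
gripper_force: 15.0
```

```bash
python3 look.py c .1; python3 go.py .6602 .0637 .265; python3 - <<'E'
from h import *
g,e,k=grab('top'); u2,v2=proj([.66,.064,.075],k)[0].astype(int)
f=cv2.imread('pics/l_c.png')[...,::-1]
f=np.load('scene_c.npz')['p']; c=robot.camera_params('scene'); u,v=proj([.66,.064,.09],c)[0].astype(int)
save('c4.png',np.hstack([cv2.resize(f[v-45:v+45,u-40:u+40],(533,600),interpolation=cv2.INTER_CUBIC),cv2.resize(g[v2-45:v2+45,u2-20:u2+20],(266,600),interpolation=cv2.INTER_CUBIC)])); print(u-40,v-45)
E
```

```text
nominal end [0.661  0.065  0.0986] ypr [-3.  0.  0.]
offset mm [-3.9  1.9] ypr [0.5 1.  1.4] 130 0.00016801827529460236
16.35 [0.6614 0.065  0.2654] [ 1.7994e+02 -3.0000e-02  8.7000e+01] q [0.08 0.46 1.52 0.   1.17 0.13] F [ 0.3  0.2 -1.3]
tool delta mm [-1.4 -1.2  0.4]
toolaxes [[0.052, 0.999, 0.001], [0.999, -0.052, 0.0], [0.001, 0.001, -1.0]]
249 166
```

View pics/c4.png

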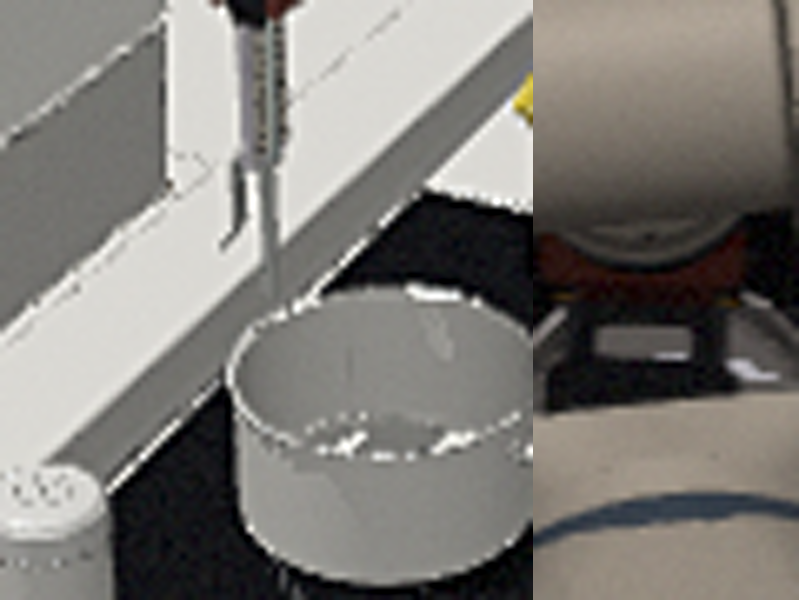

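The stem end is at crop (275,300), just above the far rim, and the clip leg at (233,235) is outside on the far side. I'll check projections of the stem and rim against the pixels.

```bash
python3 - <<'E'
from h import *
c=robot.camera_params('scene'); f=np.load('scene_c.npz')['p'].astype(float)
print('stem end pred',proj([.661,.065,.0986],c)[0],'plate bottom',proj([.661,.065,.17],c)[0])
# stem columns: row profile
g=f.mean(-1)
for v in (200,205,208): print(v,g[v,278:304].astype(int))
th=np.radians(np.arange(0,360,1)); 
def rim(cx,cy,r=.073,z=.075): return proj(np.stack([cx+r*np.cos(th),cy+r*np.sin(th),0*th+z],1),c)
r=rim(.6003,.0668); print('rim extents',r.min(0),r.max(0))
for v in (222,226,230): print(v,'pred left',r[(abs(r[:,1]-v)<.7)][:,0].min(), g[v,276:300].astype(int))
r=proj(np.stack([.6003+.073*np.cos(th),.0668+.073*np.sin(th),0*th+.03],1),c); print('z.03 right/left',r.min(0),r.max(0)); v=240; print(g[v,276:296].astype(int),g[v,320:345].astype(int))
r=rim(.6003,.0668);r=r[abs(r[:,1]-212)<1.5]; print('upper left arc',r)
for u in (300,310,320): print(u,'top row pred',min(k[1] for k in rim(.6003,.0668) if abs(k[0]-u)<1), g[200:222,u].astype(int))
E
```

```text
stem end pred [288.68677388 209.53570359] plate bottom [287.87204099 189.29463991]
200 [215 215 216 217 224 213  76 200 225 230 133 106 120 232 218 170 100 106
 114 112 113 113 110 114 118 120]
205 [215 215 214 215 214 216 216 220 226 200 130 115 100 115 113 111 113 110
 121 116 112  93 244  70   0  12]
208 [215 215 215 216 219 223 186 104 102 107 122 121 105 111 113 117 116  89
 170 217  59   0   1  22  27  26]
rim extents [282.14867804 208.70525687] [329.54838338 233.83979658]
222 pred left 282.14867804131694 [111 112 117 120 114  89  71 224 112 100 107 114 115 118 122 125 124 128
 127 127 128 133 133 134]
226 pred left 283.2200385039485 [119 106 211  78  10   4   6   0 190 163 106 109 113 118 122 122 125 127
 126 130 130 132 132 132]
230 pred left 287.37418890470775 [  8   3  20  25  20  22  13   9  95 159 128 116 171 177 137 134 130 128
 132 183 130 126 127 119]
z.03 right/left [282.74809933 220.56746198] [329.43291168 246.39703045]
[ 19  17  19  20  11  23  11   6  37 158 155 151 149 153 151 152 148 150
 150 147] [127 129 128 121 121 121 115 114 116  88   9   2  10   0  14   8  
[... 1009 characters left out ...]
 [290.63246582 211.89079497]
 [290.32763385 212.03342123]
 [290.02707423 212.17876327]
 [289.7308771  212.3267852 ]
 [289.43913183 212.47745035]
 [289.15192697 212.63072124]
 [288.86935022 212.78655962]
 [288.59148841 212.94492643]
 [288.31842747 213.10578182]
 [288.05025241 213.26908518]
 [287.7870473  213.4347951 ]]
300 top row pred 209.06845348508668 [110 114 116 109 123 244  56   9   1  51 146 137 134 134 133 134 134 136
 134 135 136 135]
310 top row pred 208.78021504271408 [ 24  20  18  20  20  19  20   2 103 227 137 132 133 137 136 137 138 134
 137 135 137 135]
320 top row pred 210.63425635998294 [ 20  16  22  22  17  13  19  14  24   7 105 231 132 129 129 129 129 130
 128 128 130 130]
```

Emit:
servo_tool:
  rotation:
    - [0,0,0]
    - [0,0,0]
    - [0,0,0]
    - [0,0,0]
    - [0,0,0]
    - [0,0,0]
    - [0,0,0]
    - [0,0,0]
  linear:
    - [-1.2,-1,0]
    - [0,0,8]
    - [0,0,8]
    - [0,0,8]
    - [0,0,8]
    - [0,0,8]
    - [0,0,4]
    - [0,0,0]
  gripper: [0.1,0.1,0.1,0.1,0.1,0.1,0.1,0.1]

```text
clock: 17.2
ee_pos: [0.6599, 0.064, 0.2203]
orientation: [-3.141, -0.0, 1.519]
wrist_force: [-0.4, 0.2, -0.6]
gripper_width: 0.206
gripper_force: 15.0
```

```bash
python3 look.py d .1; python3 go.py .6602 .0637 .175; python3 - <<'E'
from h import *
f=np.load('scene_d.npz')['p']; c=robot.camera_params('scene'); u,v=proj([.66,.064,.09],c)[0].astype(int)
save('c5.png',cv2.resize(f[v-30:v+30,u-40:u+40],(800,600),interpolation=cv2.INTER_CUBIC)); print(u-40,v-30)
E
```

```text
nominal end [0.6598 0.064  0.0543] ypr [-3.  0.  0.]
offset mm [-4.   4.1] ypr [-2.4  0.5  1.1] 121 0.0001374688768094162
17.25 [0.6602 0.064  0.2209] [ 1.7997e+02 -2.0000e-02  8.7010e+01] q [0.08 0.5  1.55 0.   1.09 0.13] F [-0.9 -1.  -1.5]
tool delta mm [-0.3 -0.  45.9]
toolaxes [[0.052, 0.999, 0.001], [0.999, -0.052, 0.0], [0.0, 0.001, -1.0]]
249 181
```

View pics/c5.png

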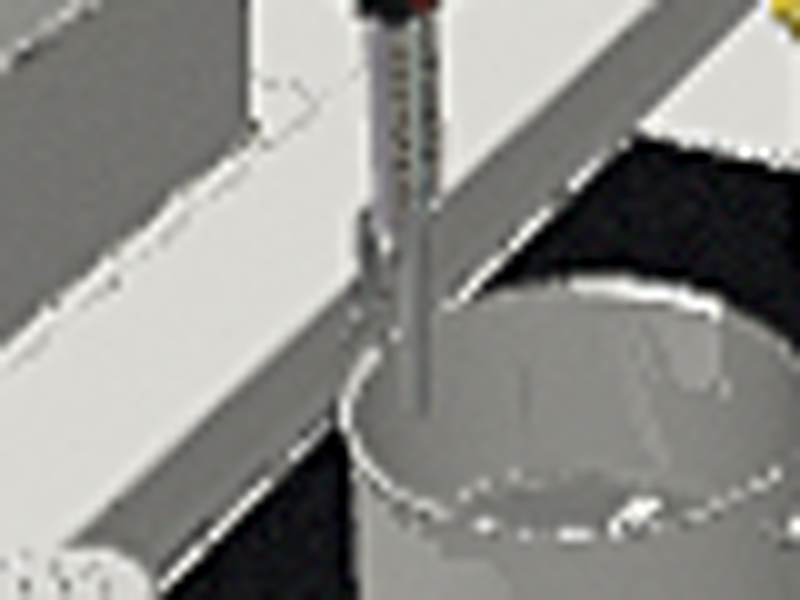

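The stem is inside the rim at (415,400), the leg's lip at (355,310) is outside, and the rim at (385,330) lies between them. Continuing down.

Emit:
servo_tool:
  rotation:
    - [0,0,0]
    - [0,0,0]
    - [0,0,0]
    - [0,0,0]
  linear:
    - [0,0,6]
    - [0,0,6]
    - [0,0,4]
    - [0,0,0]
  gripper: [0.1,0.1,0.1,0.1]

```text
clock: 17.65
ee_pos: [0.6599, 0.064, 0.2044]
orientation: [-3.141, -0.0, 1.519]
wrist_force: [-0.2, 0.2, -0.5]
gripper_width: 0.206
gripper_force: 15.0
```

Emit:
servo_tool:
  rotation:
    - [0,0,0]
    - [0,0,0]
    - [0,0,0]
    - [0,0,0]
    - [0,0,0]
  linear:
    - [0,0,6]
    - [0,0,6]
    - [0,0,6]
    - [0,0,4]
    - [0,0,0]
  gripper: [0.1,0.1,0.1,0.1,0.1]

```text
clock: 18.15
ee_pos: [0.6599, 0.064, 0.1823]
orientation: [-3.141, -0.0, 1.519]
wrist_force: [0.0, 0.4, -1.6]
gripper_width: 0.206
gripper_force: 15.0
```

Emit:
servo_tool:
  rotation:
    - [0,0,0]
    - [0,0,0]
    - [0,0,0]
    - [0,0,0]
  linear:
    - [0,0,2]
    - [0,0,2]
    - [0,0,1]
    - [0,0,0]
  gripper: [0.1,0.1,0.1,0.1]

```text
clock: 18.55
ee_pos: [0.6603, 0.064, 0.1782]
orientation: [3.141, -0.001, 1.519]
wrist_force: [-0.2, -0.5, -0.8]
gripper_width: 0.201
gripper_force: 15.0
```

Emit:
servo_tool:
  rotation:
    - [0,0,0]
    - [0,0,0]
    - [0,0,0]
  linear:
    - [0,0,1]
    - [0,0,0.5]
    - [0,0,0]
  gripper: [0.1,0.1,0.1]

```text
clock: 18.85
ee_pos: [0.6604, 0.064, 0.1768]
orientation: [3.14, -0.001, 1.519]
wrist_force: [0.2, -0.1, -0.8]
gripper_width: 0.202
gripper_force: 15.0
```

Emit:
servo_tool:
  rotation:
    - [0,0,0]
    - [0,0,0]
    - [0,0,0]
  linear:
    - [0,0,0.7]
    - [0,0,0.5]
    - [0,0,0]
  gripper: [0.1,0.1,0.1]

```text
clock: 19.15
ee_pos: [0.6604, 0.064, 0.1756]
orientation: [3.14, -0.001, 1.519]
wrist_force: [-0.2, -0.2, -1.6]
gripper_width: 0.206
gripper_force: 15.0
```

Emit:
servo_tool:
  rotation:
    - [0,0,0]
    - [0,0,0]
  linear:
    - [0,0,0.7]
    - [0,0,0]
  gripper: [0.1,0.1]

```text
clock: 19.35
ee_pos: [0.6604, 0.064, 0.1753]
orientation: [3.14, -0.001, 1.519]
wrist_force: [-1.7, 0.2, 2.8]
gripper_width: 0.206
gripper_force: 15.0
```

Contact felt at the expected height, so the clip is seated. Releasing.

Emit:
servo_tool:
  rotation:
    - [0,0,0]
    - [0,0,0]
    - [0,0,0]
    - [0,0,0]
    - [0,0,0]
  linear:
    - [0,0,0]
    - [0,0,0]
    - [0,0,0]
    - [0,0,0]
    - [0,0,0]
  gripper: [0.25,0.35,0.5,0.6,0.7]

```text
clock: 19.85
ee_pos: [0.6604, 0.064, 0.1748]
orientation: [3.14, -0.0, 1.519]
wrist_force: [0.1, -0.0, -0.5]
gripper_width: 0.578
gripper_force: 0.0
```

Emit:
servo_tool:
  rotation:
    - [0,0,0]
    - [0,0,0]
    - [0,0,0]
    - [0,0,0]
    - [0,0,0]
    - [0,0,0]
  linear:
    - [0,0,-8]
    - [0,0,-20]
    - [0,0,-35]
    - [0,0,-40]
    - [0,0,-40]
    - [0,0,-20]
  gripper: [0.7,0.7,0.7,0.7,0.7,0.7]

```text
clock: 20.45
ee_pos: [0.6614, 0.0641, 0.343]
orientation: [3.135, -0.001, 1.519]
wrist_force: [0.5, 0.2, 0.9]
gripper_width: 0.705
gripper_force: 0.0
```

```bash
python3 - <<'E'
from fit import *
f,d,c=grab('scene'); P=cloud(d,c); u,v=proj([.66,.064,.09],c)[0].astype(int)
x,n,k=fit([P],np.array([.659,.064,.009,-.052,0,0]),.09); Rm=R.from_euler('ZYX',x[3:]).as_matrix()
print(x[:3].round(4),np.degrees(x[3:]).round(1),n,'clip',(x[:3]+Rm@[.0095,0,.066]).round(4),robot.get_obs()['clock'],robot.get_obs()['ee_pos'])
q=P.reshape(-1,3); m=(abs(q[:,0]-.6)<.1)&(abs(q[:,1]-.066)<.09)&(q[:,2]>.064)&(q[:,2]<.083); q=q[m]
print(least_squares(lambda w:np.hypot(q[:,0]-w[0],q[:,1]-w[1])-w[2],[.6,.066,.071],loss='soft_l1',f_scale=.002).x)
save('c6.png',cv2.resize(f[v-65:v+55,u-60:u+100],(800,600),interpolation=cv2.INTER_CUBIC))
E
```

```text
[0.6581 0.0624 0.0088] [-2.2 -0.1 -0.1] [254] clip [0.6675 0.0621 0.0748] 20.5 [0.66235194 0.06415133 0.34541827]
[0.59806779 0.06701414 0.07082962]
```

View pics/c6.png

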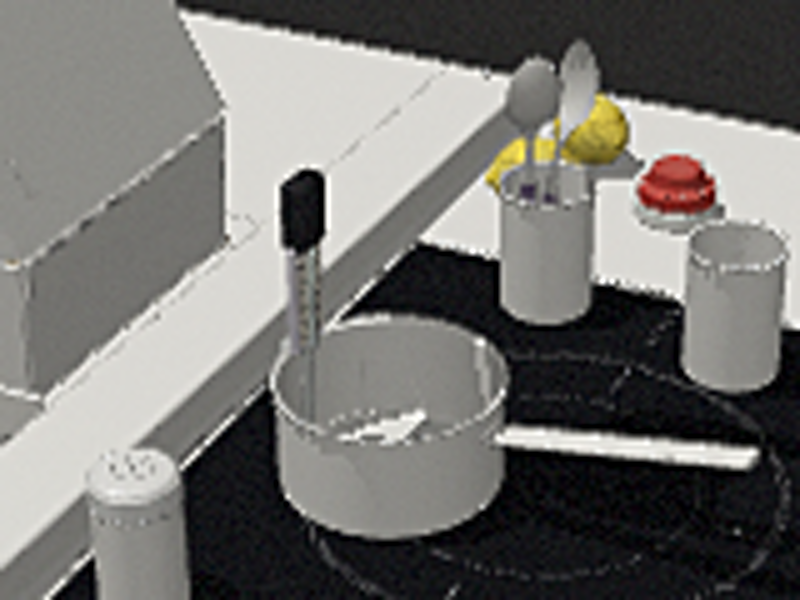

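The thermometer hangs on the far rim at (305,270), upright and fully down (clip at z ≈ 0.075). The pan and cups are unmoved and the gripper is clear. Handing in.

```bash
python3 -c "
from bench import robot
print(robot.hand_in())"
```

```text
the job is handed in; nothing more can be done
None
```

The job is handed in: the lid stands knob up on the cutting board and the thermometer hangs fully down on the pan's far rim with its scale facing the robot; the pan and cups showed no movement in the last camera check, at about 20.5 s of the 58 s allowed.

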